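# Shut the large propagator's vent before a frosty night

## Robot

A 6-joint arm with a two-finger parallel gripper is mounted at the origin on the work surface. World frame = base frame: x ahead of the robot, y to its left, z up, the work surface at z = 0. Lengths are in m, angles in degrees, forces in N, time in s.
With the tool pointing down it reaches from about 0.25 to 0.725 m from the base axis. Payload 4 kg.
Tool frame: the origin (TCP) lies at the very end of the fingers, on their centre line; the grasp point (between the pads) lies 19 mm behind it (arm.pinch_z is the distance from the TCP to the grasp point, in m); z points along the fingers, y is the line along which they close (so a half turn about z gives the same grasp; the last joint's range is limited). The gripper opens to 85 mm and grips with 20 to 120 N. Pads are 22 mm wide; open, the fingers measure 114 mm over their backs; the gripper's body (76 mm by 85 mm) begins 54 mm behind the grasp point. The pads swing forward as they close: fully open they stand 13 mm farther back than shut.
Start: joints at [69.099, 13.785, 0.286, 76.501, 0, 90], TCP at [0.178, 0.467, 0.231] pointing down, gripper open.
Joint ranges: [-155.79, 155.79], [-60.16, 107.12], [-62.33, 73.08], [-114, 123.19], [-81.49, 82.49], [-180, 180]. Speed limits (degrees/s): [159.86, 159.86, 180, 180, 180, 180].

## Interface

Orientations are given as [roll, pitch, yaw] about the fixed x, y, z axes, in that order (R = Rz(yaw) Ry(pitch) Rx(roll)).
In Python, from bench import arm, viewer, spotter gives the robot as it stands. Calls block until the motion is done:
- arm.movep(position, orientation): joint-space move of the TCP to a pose.
- arm.servo_line(position, velocity=0.15, attitude=None): straight line of the TCP; attitude=None keeps the orientation; velocity is the mean speed in m/s.
- arm.movej(angles): joint-space move.
- arm.open_jaws() and arm.close_gripper(): open the fingers fully, or close them until they stop; the grip force is fixed at half the most.
- arm.pause(seconds).
- arm.solve_ik(position, orientation): joint angles nearest the present ones, or None.
- viewer.read_camera(name): name is "scene" or "top"; returns a dict with "img" (400x640x3 uint8, blue, green, red), "z_map" (400x640 float32, m along the optical axis (not along the pixel's ray), 0 where there is no reading), "fovy" (degrees; the focal length in pixels is half the picture's height over the tangent of half this angle, whatever the lens; pixels are square), "cx", "cy" (the principal point, pixels), "world_to_cam" (4x4, takes a point from world to camera coordinates). Camera axes: x right, y down, z forward; pixel columns grow to the right and rows downward; lengths in m; the calibration is good to about 2 mm. A picture is of the moment at which its call begins.
A pose or a line that the arm cannot do raises arm.IKError and nothing moves.
- arm.finish_job(): hands the job in; it is judged then, once.
Trained networks look in a picture, given as the dict that the camera call returned (one of the last four; its "shot" number tells which), for a name from the list of things; names that differ only in an ending like _2 or _b are one class to them, and where a whole thing is asked for, a point or a joint stands for the part that bears it (a point fixed in the world has none). Each returns a list of dicts, best first, with "score" (0 to 1); they miss things now and then, are a little off and sometimes report something else, mostly with a low value. They report only what shows in the picture. A call takes as long as a camera call.
- spotter.boxes_of(thing, picture): "bbox" ([left, top, right, bottom] in pixels, round what is visible of it).
Readings, each from a call of its own:
- arm.read_time_s(): time.
- arm.read_joint_pos(): joint angles.
- arm.read_qvel(): joint speeds.
- arm.read_joint_efforts(): joint torques, N m.
- arm.read_position(): TCP position.
- arm.read_tcp_rot(): TCP orientation.
- arm.read_force(): force on the tool from outside, world axes, zero at the start.
- arm.read_wrist_torque(): the same for the moment, N m.
- arm.read_grip_width(): finger opening in m.
- arm.read_gripper_force(): force on a finger pad.
Only numpy, scipy, OpenCV 4.12 (cv2) and the standard library are available. Lean on these libraries where they do the work, as an engineer would, in place of code of your own. Each camera call takes 0.05 s, during which the arm holds its last target. There are 200 camera calls.

## Task

Frost is forecast: shut the roof vent of the large propagator by sliding its upright grip over the dark vent slots until it is fully home against the end stop, then let go. Leave the small propagator's vent open as it is.

Things in the scene. Friction and masses are not known exactly. Their poses are not given: they have to be found in the camera images.
- large_grip (a point): Roof vent grip of the large propagator: upright grey fin 14 mm thick (x, the sliding direction) x 32 wide (y) x 40 tall, mid-way on a flat grey shutter 100 x 81 x 4. Point: on the fin's centre line, 24 above the shutter, 16 below the fin's top, 173 above the bench. x: closing direction, away from the robot within 20 degrees; z up. Finger room before and behind; ledges rise 1 above the shutter.
- large_vent (a joint): Travel of that grip and shutter along large_grip's +x, m: 0 open (nearer the robot), 0.090 shut, at the end stop over the dark slots of the white roof plate. Starts 0 to 0.025; about 2 N friction, stays where left. The propagator: fixed, black tray with clear box lid over seedlings, 360 (x) x 220 x 140 mm high, stands left or right of the small one.
- small_grip (a point): Same kind of grip on the small propagator (fixed, black tray with clear lid, 240 x 170 x 110 mm high), to be left alone: fin 14 x 32 x 40 mm; the point lies on its centre line, 16 below its top, 143 above the bench. x: its closing direction, z up.
- small_vent (a joint): Travel of the small propagator's grip and shutter along small_grip's +x, m: 0 open, 0.050 shut. Starts at 0 to 0.010 and is to stay open as it is.

How it is judged (in metres and radians):
At the end, for the whole second after the job is handed in: The large propagator's vent is shut: its shutter is within 10 mm of the end stop (joint above 0.080 of 0.090 m) and at rest; the small propagator's vent is still open (joint below 0.020 m) (value of joint large_vent above 0.08 m and velocity of joint large_vent between -0.01 and 0.01 m/s and value of joint small_vent below 0.02 m); the robot touches nothing.
It fails at once if the small propagator's vent is slid by more than 10 mm (distance of small_grip from where it was at the start of the episode above 0.01 m).
It also fails if it takes over 29 s, if anything falls off the work surface, if the arm or the gripper's body presses on something with over 40 N, if the wrist force passes 120 N, or if a joint passes its speed limit or range.

## Working session

There is one attempt and no reset: what is moved stays moved. The work goes in short steps, each a Python script; the robot and the scene stay as the last script left them, time stands still between calls to the robot, and variables do not carry over. Pictures are saved under pics/ and viewed, at most 10 in all, crops included, and the job is handed in when it is done.

```bash
mkdir -p pics; cat > h.py <<'E'
import numpy as np, cv2
from bench import arm, viewer, spotter
def cloud(p):
    z=p["z_map"]; f=200/np.tan(np.radians(p["fovy"]/2))
    v,u=np.mgrid[0:z.shape[0],0:z.shape[1]]
    c=np.stack([(u-p["cx"])*z/f,(v-p["cy"])*z/f,z],-1)
    T=np.linalg.inv(p["world_to_cam"])
    w=c@T[:3,:3].T+T[:3,3]; w[z==0]=np.nan
    return w
E
python3 - <<'E'
from h import *
for n in("scene","top"):
    p=viewer.read_camera(n); im=p["img"].copy(); w=cloud(p)
    np.savez(f"{n}.npz",w=w,img=p["img"])
    for t,c in(("large_grip",(0,0,255)),("small_grip",(255,0,0))):
        for b in spotter.boxes_of(t,p)[:3]:
            x=[int(round(k)) for k in b["bbox"]]; cv2.rectangle(im,x[:2],x[2:],c,1)
            print(n,t,b["score"],x)
    cv2.imwrite(f"pics/{n}.png",im)
print(arm.read_time_s())
E
```

```text
scene large_grip 0.72 [160, 183, 220, 218]
scene small_grip 0.92 [416, 250, 452, 288]
top large_grip 0.66 [452, 172, 502, 232]
top small_grip 0.8 [206, 194, 240, 224]
0.3
```

View pics/scene.png

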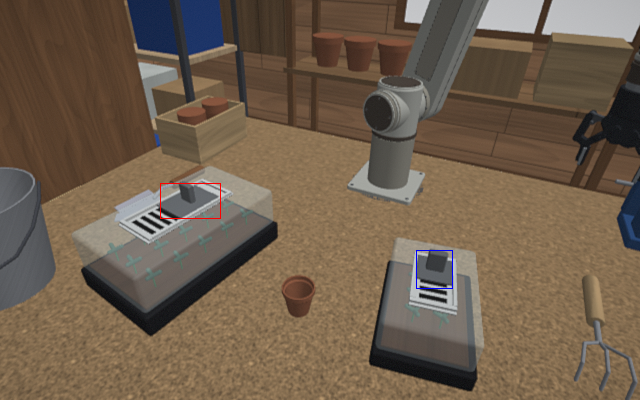

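View pics/top.png

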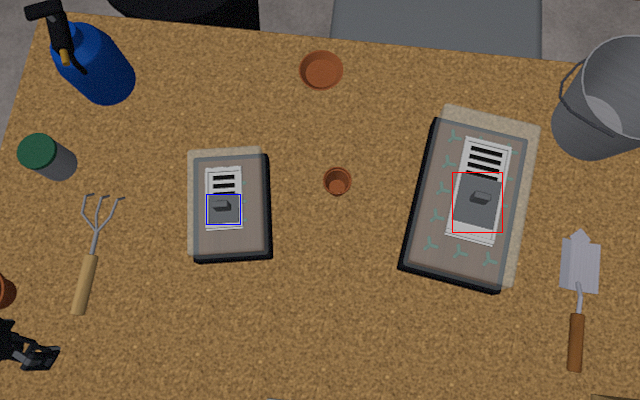

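The large propagator is at right in the top view: its grip is near (481,197) and its slots near (487,157). The small one is at left, with its grip near (222,205). What looks like a plate behind the large grip in the scene view is the trowel lying on the bench. Next I'll measure both.

```bash
python3 - <<'E'
from h import *
for n,bl,bs in(("top",(445,135,515,250),(200,165,245,232)),("scene",(115,165,240,245),(405,240,465,315))):
    w=np.load(n+".npz")["w"]
    for b,zr in((bl,.149),(bs,.119)):
        q=w[b[1]:b[3],b[0]:b[2]].reshape(-1,3); q=q[~np.isnan(q[:,0])]
        fin=q[(q[:,2]>zr+.010)&(q[:,2]<zr+.06)]; top=fin[fin[:,2]>zr+.034]; pl=q[abs(q[:,2]-zr)<.006]
        print(n,"fin",len(fin),fin.min(0).round(3),fin.max(0).round(3),"z hist",np.percentile(q[:,2],[5,50,95]).round(3))
        for nm,s in(("top",top),("shut",pl)):
            if len(s)>5:
                r=cv2.minAreaRect(s[:,:2].astype(np.float32)*1000); print(nm,len(s),s.mean(0).round(4),np.round(r[0],1),np.round(r[1],1),round(r[2],1))
im=np.load("top.npz")["img"][95:300,390:550]; cv2.imwrite("pics/c.png",cv2.resize(im,None,fx=2.9,fy=2.9,interpolation=cv2.INTER_CUBIC))
E
```

```text
top fin 204 [ 0.519 -0.297  0.159] [ 0.536 -0.265  0.194] z hist [0.139 0.145 0.152]
top 127 [ 0.5267 -0.281   0.1887] [ 527.7 -281.4] [31.9 14.4] 81.5
shut 4675 [ 0.5489 -0.2849  0.1479] [ 551.6 -289.6] [243.3 140.6] 2.5
top fin 174 [0.453 0.205 0.129] [0.471 0.237 0.163] z hist [0.109 0.117 0.139]
top 120 [0.4614 0.2203 0.1581] [461.7 221. ] [13.8 31.2] 11.1
shut 1971 [0.4827 0.2247 0.1179] [486.7 229.1] [140.5  89.7] 10.1
scene fin 219 [ 0.521 -0.3    0.159] [ 0.538 -0.266  0.191] z hist [-0.001  0.14   0.151]
top 79 [ 0.5307 -0.2806  0.1876] [ 528.9 -282.8] [33.7 13.8] 80.0
shut 2836 [ 0.568  -0.2851  0.1474] [ 557.3 -264.3] [143.9 212.3] 81.1
scene fin 341 [0.455 0.204 0.129] [0.472 0.236 0.161] z hist [0.001 0.114 0.143]
top 135 [0.4646 0.2203 0.1578] [462.7 220. ] [15.  31.3] 7.5
shut 2176 [0.4993 0.2273 0.1174] [489.8 225.3] [136.2  75.2] 10.5
```

View pics/c.png

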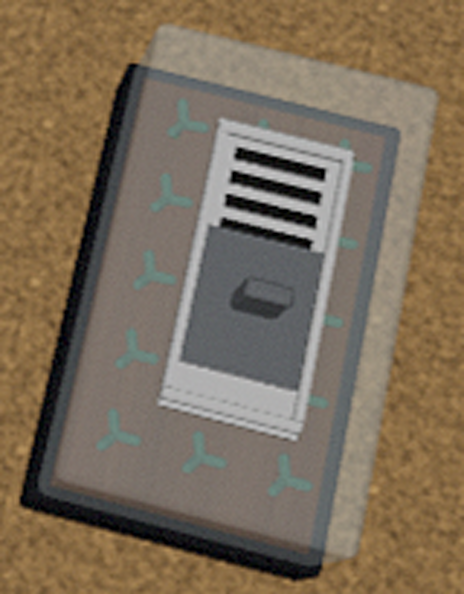

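```bash
python3 - <<'E'
from h import *
d=np.load("top.npz"); w=d["w"]; im=d["img"].astype(int)
g=im.mean(2); sat=im.max(2)-im.min(2)
roi=np.zeros(g.shape,bool); roi[130:250,440:520]=1
for nm,m in(("white",(g>165)&(sat<25)),("grey",(g>70)&(g<120)&(sat<25)&(abs(w[...,2]-.149)<.006))):
    m=(m&roi).astype(np.uint8); k,l,s,_=cv2.connectedComponentsWithStats(m); i=1+s[1:,4].argmax()
    q=w[l==i]; q=q[~np.isnan(q[:,0])&(abs(q[:,2]-.148)<.01)]
    r=cv2.minAreaRect(q[:,:2].astype(np.float32)*1000); print(nm,len(q),np.round(r[0],1),np.round(r[1],1),round(r[2],1))
for z in(.26,.156):
  for y in(79,-101):
    print(z,y,[None if a is None else np.round(a,1) for a in[arm.solve_ik([.528,-.282,z],[180,0,y]),arm.solve_ik([.616,-.3,z],[180,0,y])]])
E
```

```text
white 1846 [ 552.9 -286.4] [ 95.3 213.8] 81.5
grey 1759 [ 528.8 -283.3] [ 81.9 101.8] 81.3
0.26 79 [array([-28.1,  24.9,  20.3,  85.4,   0. ,  72.9]), array([-26. ,  36.7,  39.7,  93. ,   0. ,  75. ])]
0.26 -101 [array([ -28.1,   24.9,   20.3,   85.4,    0. , -107.1]), array([ -26. ,   36.7,   39.7,   93. ,    0. , -105. ])]
0.156 79 [array([-28.1,  27.2,   8.4,  71.2,   0. ,  72.9]), array([-26. ,  37.5,  25.8,  78.3,   0. ,  75. ])]
0.156 -101 [array([ -28.1,   27.2,    8.4,   71.2,    0. , -107.1]), array([ -26. ,   37.5,   25.8,   78.3,    0. , -105. ])]
```

```bash
python3 - <<'E'
from h import *
o=[180,0,81.4]; c=np.array([.528,-.282])
arm.movej([-28,13.785,.286,76.5,0,73])
arm.movep([*c,.25],o)
arm.servo_line([*c,.158],.12)
print(arm.read_force())
arm.close_gripper()
print(arm.read_time_s(),arm.read_grip_width(),arm.read_gripper_force(),arm.read_force(),arm.read_position())
E
```

```text
[-0.15506521  0.61208017  0.43698187]
5.0 0.0131339572262684 59.1918683052063 [-0.68275518  0.61410007  1.99327757] [ 0.52797747 -0.28201589  0.15826462]
```

Gripped: the opening reads 13 mm, matching the 14 mm fin. Now I'll slide it, watching the force near the stop.

```bash
python3 - <<'E'
from h import *
p0=np.array(arm.read_position()); a=np.radians(-8.6); d=np.array([np.cos(a),np.sin(a),0])
arm.servo_line(p0+d*.060,.06)
print(arm.read_time_s(),np.round(arm.read_force(),1))
s=.060
while s<.096:
    s+=.003; arm.servo_line(p0+d*s,.05)
    f=np.array(arm.read_force()); print(round(s,3),f.round(1),round(float((np.array(arm.read_position())-p0)@d),4))
    if f@d<-15: break
print(arm.read_time_s(),arm.read_grip_width())
E
```

```text
6.15 [2.5 0.  1.4]
0.063 [-0.5 -0.5  2.4] 0.0628
0.066 [-1.8  0.6  2.6] 0.066
0.069 [-3.7  0.6  3.5] 0.0686
0.072 [-12.3   2.3   7.3] 0.0688
0.075 [-19.1   3.3  11.9] 0.0688
7.4 0.013150141240034252
```

The grip met a hard stop at 68.8 mm. That agrees with the plate geometry, which leaves equal margins of about 12 mm at both ends. I'll unload, release, lift and check.

```bash
python3 - <<'E'
from h import *
p=np.array(arm.read_position()); arm.servo_line(p,.05); arm.open_jaws()
print(arm.read_force()); arm.servo_line(p+[0,0,.12],.12)
arm.movej([30,13.785,-10,76.5,0,73])
t=viewer.read_camera("top"); w=cloud(t); np.savez("top2.npz",w=w,img=t["img"])
w0=np.load("top.npz")["w"]
for nm,W in(("before",w0),("after",w)):
  for b,z in(((445,135,515,250),.183),((200,165,245,232),.153)):
    q=W[b[1]:b[3],b[0]:b[2]].reshape(-1,3); q=q[(q[:,2]>z)&(q[:,2]<z+.02)]; print(nm,q.mean(0).round(4),len(q))
cv2.imwrite("pics/after.png",t["img"]); print(arm.read_time_s(),arm.read_position())
E
```

```text
[-0.06678323 -0.04218611 -0.01763147]
before [ 0.5267 -0.281   0.1887] 127
before [0.4614 0.2203 0.1581] 120
after [ 0.5955 -0.2914  0.1886] 123
after [0.4611 0.2205 0.1586] 121
11.5917 [0.35301267 0.20303346 0.17102035]
```

View pics/after.png

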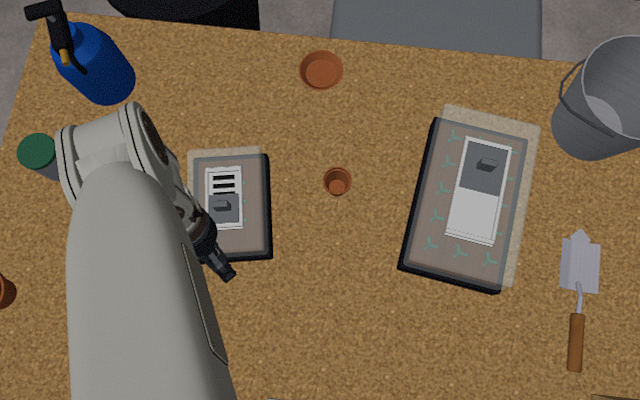

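The large vent's slots are fully covered, with its fin at (487,163). The small grip at (222,205) has not moved. The arm stands close to the small propagator, so I'll move it clear and hand in.

```bash
python3 - <<'E'
from h import *
arm.movej([5,13.785,-10,76.5,0,73]); arm.pause(.3)
print(arm.read_position(),arm.read_force()); print(arm.finish_job())
E
```

```text
[0.40496396 0.03650007 0.17086859] [ 0.19401398  0.07944979 -0.01088136]
the job is handed in; nothing more can be done
None
```

The large propagator's vent is shut against its end stop and released, the small vent is still open where it was, and the job was handed in at about 12 s with the arm clear; no verdict was returned.

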